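# Lock the lunch box clasp by feel

## Task

Lock the closed lunch box: pick up the locking pin by its wooden grip, slide its steel rod into the gap under the folded-down front clasp, and feel along the hidden face in there, gently, for the keeper hole. Push the pin into the hole until the grip's shoulder is fully home against the clasp, then let go and leave the pin in place. Do not disturb the teapot, tumbler, spoon or remote.

Things in the scene. Friction and masses are not known exactly. Their poses are not given: they have to be found in the camera images.
- lunchbox: Closed stainless lunch box, 136 (x) x 216 (y) x 74 (z) mm with lid, immovable. Origin: centre of its underside; z up; its front, with the clasp housing in the middle, looks to its own -x. The clasp's sloping flap is folded down over a slot-like gap. All rigid: a few newtons are enough to feel and push in; over 30 N between pin and box (or 15 N from the robot itself) does damage.
- clasp_mouth (a point): Centre of the gap's opening, on the lunch box at x = -89, y = 0, z = 35 mm; axes as the box's. The gap opens to -x; it is 14.5 mm high (ledge top at z = 28, roof underside at z = 42.5 mm), 88 mm wide between cheeks at y = +-44 mm, and 28 mm deep to the keeper's hidden face.
- keeper_face (a point): Middle of the gap's hidden back face: flat upright steel, parallel to the box's y, at box x = -61 mm. It has one hole, 13.4 mm wide (y), as high as the gap, 33 mm deep. The hole is NOT at this point: its centre lies anywhere from y = -30 to +30 mm, new in each run, cannot be seen and can only be felt; it stays put when pushed. There is no other opening.
- pin: Loose locking pin, 55 to 90 g: square wooden grip, 60 long, 28 x 28 mm, with a straight steel rod, 10 mm thick, round nose, standing 50 mm out of one end. Lies flat, axis 14 mm above the table. Origin: on the axis where rod and grip meet (the shoulder); x points to the tip: grip x = -60 to 0, rod 0 to 50 mm. Fully home the shoulder meets the clasp, the rod 22 mm in the hole.
- pin_tip (a point): The end of the pin's round nose, on the axis at x = 50 mm of the pin.
- teapot: Empty white ceramic teapot, 124 mm in diameter, 119 mm high. Origin: centre of its underside. A bystander.
- tumbler: Glass tumbler, 72 mm in diameter, 90 mm high. Origin: centre of its underside. A bystander.
- spoon: Wooden spoon, 250 mm long, lying on the table along its x. A bystander.
- remote: Black plastic remote control, 160 (x) x 45 x 18 mm, lying on the table. Origin: centre of its underside. A bystander.
There are look-alikes about, which are no part of the job. Of the things that look like the pin, the smallest one is meant.

How it is judged:
By the outcome, as a careful person would: the job done as asked, in the order asked, and still so for the second after the job is handed in, with the robot touching nothing.
It also fails if it takes over 72 s, if anything falls off the work surface, if the arm or the gripper's body presses on something with over 40 N, if the wrist force passes 120 N, or if a joint passes its speed limit or range.

## Robot

A 6-joint arm with a two-finger parallel gripper is mounted at the origin on the work surface. World frame = base frame: x ahead of the robot, y to its left, z up, the work surface at z = 0. Lengths are in m, angles in degrees, forces in N, time in s.
With the tool pointing down it reaches from about 0.25 to 0.725 m from the base axis. Payload 9.7 kg.
Tool frame: the origin (TCP) lies at the very end of the fingers, on their centre line; the grasp point (between the pads) lies 19 mm behind it; z points along the fingers, y is the line along which they close (so a half turn about z gives the same grasp; the last joint's range is limited). The gripper opens to 85 mm and grips with 20 to 120 N. Pads are 22 mm wide; open, the fingers measure 114 mm over their backs; the gripper's body (76 mm by 85 mm) begins 54 mm behind the grasp point. The pads swing forward as they close: fully open they stand 13 mm farther back than shut.
Start: joints at [-69.901, 4.979, 10.078, 95.1, 0, 90], TCP at [0.189, -0.517, 0.21] pointing down, gripper open.
Joint ranges: [-179.16, 179.16], [-48.56, 103.87], [-65.8, 70.77], [-126.05, 130.52], [-82.76, 87.17], [-180, 180]. Speed limits (degrees/s): [127.2, 127.2, 147.25, 180, 180, 180].

## Interface

Orientations are given as [roll, pitch, yaw] about the fixed x, y, z axes, in that order (R = Rz(yaw) Ry(pitch) Rx(roll)).
In Python, from workcell import bot gives the robot as it stands.
- The arm moves only by the tool arm_command, never from a script. Its argument "series" is a list of rows, each a list of 4 numbers: the shift along the tool's x, y, z in m, then the turn about the tool's z in rad. A call has exactly 5 rows; each row is the pose to reach, as a shift and turn from the pose commanded when the call began, along the tool's axes at that moment; what a row does not reach only later rows make up. A row lasts 1/10 s, in which the tool goes at most 50 mm and 8.59 degrees, less where a joint would pass 70% of its speed; a pose out of reach is approached as far as the arm can. A call with a gripper value outside its range is refused whole. "hand" is the finger opening in m, from 0 to 0.0854, set as the call begins (left out, the last holds). The fingers move at their own pace and stop on an object; "grip_force" is the grip in N (left out, the last holds). Time passes only in rows, so rows that repeat a pose let the fingers close, or fill a call up. It gives the time, the measured TCP pose, the force, the opening and the grip force at its end, in the units of the state.
- bot.get_obs(): the state, without advancing time (a new reading comes with each control period).
- bot.camera(name): name is "scene" or "top" or "wrist"; returns a dict with "color" (480x640x3 uint8, blue, green, red), "camera_matrix" (3x3 intrinsics, pixels), "xyz" and "orientation" of the camera in the world; the wrist camera has in their place "T_tool_cam" (4x4, takes a point from camera to tool coordinates, whose origin is the TCP and whose axes are the flange's). Camera axes: x right, y up, looking along -z (the intrinsics and any distortion apply to the point x, -y, -z); pixel columns grow to the right and rows downward; lengths in m; the calibration is good to about 2 mm. A picture is of the moment at which its call begins: read the wrist's pose just before it. There is no depth.
- bot.job_done(): hands the job in; it is judged then, once.
Trained networks look in the newest picture that a camera, given by its name, has taken for a name from the list of things; names that differ only in an ending like _2 or _b are one class to them, and where a whole thing is asked for, a point or a joint stands for the part that bears it (a point fixed in the world has none). Each returns a list of dicts, best first, with "confidence" (0 to 1); they miss things now and then, are a little off and sometimes report something else, mostly with a low value. They report only what shows in the picture. A call takes as long as a camera call. They do not tell look-alikes from the thing itself.
- bot.find_in(camera, target): "location" ([column, row] in pixels, amid what is visible of it).
- bot.mark_of(camera, target): "location" ([column, row] in pixels: a listed point, or the origin of a listed thing).
The state is a dict: "time": time; "q": joint angles; "qd": joint speeds; "joint_efforts": joint torques, N m; "ee_pos": TCP position; "tcp_rot": TCP orientation; "wrist_force": force on the tool from outside, world axes, zero at the start; "torque": the same for the moment, N m; "opening": finger opening in m; "grasp_force": force on a finger pad.
Only numpy, scipy, OpenCV 4.12 (cv2) and the standard library are available. Lean on these libraries where they do the work, as an engineer would, in place of code of your own. Each camera call takes 0.05 s, during which the arm holds its last target. There are 200 camera calls.

## Working session

There is one attempt and no reset: what is moved stays moved. The work goes in short steps, Python scripts to look and compute and a tool call to move; the robot and the scene stay as the last step left them, time stands still between calls to the robot, and variables do not carry over. Pictures are saved under pics/ and viewed, at most 10 in all, crops included, and the job is handed in when it is done.

Besides the shell and the picture viewer there is one more tool, called after ">>>" in YAML: its name, and indented under it one key for each argument. arm_command: Moves the arm, as the interface text tells. Its arguments: {"type":"object","properties":{"series":{"type":"array"},"hand":{"type":"number"},"grip_force":{"type":"number"}},"required":["series"]}

```bash
mkdir -p pics; ls; cat > h.py <<'E'
import numpy as np, cv2
from scipy.spatial.transform import Rotation as R
from workcell import bot
def cam(n):
    o=bot.get_obs(); c=bot.camera(n)
    K=np.array(c["camera_matrix"])
    if "T_tool_cam" in c:
        T=np.eye(4);T[:3,:3]=R.from_euler('xyz',o["tcp_rot"],degrees=True).as_matrix();T[:3,3]=o["ee_pos"]
        T=T@np.array(c["T_tool_cam"]); 
    else:
        T=np.eye(4);T[:3,3]=c["xyz"]
        a=np.array(c["orientation"]);T[:3,:3]=a if a.shape==(3,3) else R.from_euler('xyz',a,degrees=True).as_matrix()
    return c["color"],K,T,c
def ray(px,K,T,z):
    d=np.linalg.inv(K)@[px[0],px[1],1]; d=T[:3,:3]@[d[0],-d[1],-d[2]]
    p=T[:3,3]; return p+d*(z-p[2])/d[2]
def proj(P,K,T):
    p=T[:3,:3].T@(np.array(P)-T[:3,3]); u=K@[p[0],-p[1],-p[2]]; return u[:2]/u[2]
E
python3 - <<'E'
from h import *
o=bot.get_obs(); print({k:np.round(v,3).tolist() for k,v in o.items()})
ims={}
for n in("top","scene"):
    im,K,T,c=cam(n); cv2.imwrite(f"pics/{n}0.png",im)
    print(n,[k for k in c],c["orientation"],c["xyz"],K.tolist())
    for t,z in(("lunchbox",0),("clasp_mouth",.035),("keeper_face",.035),("pin",.014),("pin_tip",.014),("teapot",0),("tumbler",0),("spoon",0),("remote",0)):
        for f in("mark_of",) + (("find_in",) if t in("pin","lunchbox") else()):
            for d in getattr(bot,f)(n,t)[:4]:
                print(f,t,np.round(d["location"]),round(d["confidence"],2),ray(d["location"],K,T,z).round(3))
E
```

```text
pics
{'time': 0.0, 'q': [-69.902, 5.011, 10.034, 95.101, -0.002, 90.002], 'qd': [0.052, -0.027, 0.114, -0.005, -0.109, 0.063], 'joint_efforts': [0.002, -52.04, 46.479, 0.017, 0.0, -0.0], 'ee_pos': [0.189, -0.516, 0.21], 'tcp_rot': [-179.921, 0.002, 20.096], 'wrist_force': [-0.748, 0.538, -0.065], 'torque': [0.031, -0.01, 0.014], 'grasp_force': 0.0, 'opening': 0.085}
top ['color', 'camera_matrix', 'xyz', 'orientation'] [  9.73463545  -0.14044201 -90.2261711 ] [ 0.27770312 -0.0140329   1.55168543] [[624.6746442795896, 0.0, 325.84755872505013], [0.0, 624.6746442795896, 231.84660091616385], [0.0, 0.0, 1.0]]
mark_of lunchbox [374. 188.] 0.76 [ 0.656 -0.143  0.   ]
mark_of lunchbox [220. 242.] 0.24 [0.518 0.248 0.   ]
find_in lunchbox [375. 185.] 0.85 [ 0.665 -0.144  0.   ]
mark_of clasp_mouth [372. 223.] 0.7 [ 0.561 -0.133  0.035]
mark_of keeper_face [491. 207.] 0.74 [ 0.6   -0.428  0.035]
mark_of keeper_face [372. 212.] 0.55 [ 0.588 -0.134  0.035]
mark_of pin [219. 242.] 0.97 [0.516 0.248 0.014]
mark_of pin [214. 317.] 0.97 [0.332 0.254 0.014]
mark_of pin [278. 222.] 0.71 [0.566 0.101 0.
[... 1356 characters left out ...]
 [0.562 0.1   0.014]
mark_of pin [410. 347.] 0.67 [0.524 0.252 0.014]
find_in pin [356. 300.] 0.98 [0.533 0.108 0.014]
find_in pin [419. 343.] 0.69 [0.505 0.258 0.014]
find_in pin [457. 293.] 0.66 [0.363 0.236 0.014]
mark_of pin_tip [312. 325.] 0.76 [0.637 0.091 0.014]
mark_of pin_tip [386. 360.] 0.73 [0.578 0.239 0.014]
mark_of pin_tip [511. 288.] 0.72 [0.27  0.303 0.014]
mark_of teapot [445. 472.] 0.83 [0.639 0.44  0.   ]
mark_of teapot [260. 241.] 0.44 [ 0.586 -0.155 -0.   ]
mark_of tumbler [328. 400.] 0.78 [0.709 0.218 0.   ]
mark_of tumbler [186. 179.] 0.42 [ 0.61  -0.435  0.   ]
mark_of spoon [187. 181.] 0.92 [ 0.613 -0.429  0.   ]
mark_of remote [262. 165.] 0.83 [ 0.436 -0.345  0.   ]
```

```bash
python3 - <<'E'
import cv2
a=cv2.imread("pics/top0.png")[150:370,120:520]
cv2.imwrite("pics/a.png",cv2.resize(a,None,fx=2,fy=2,interpolation=cv2.INTER_CUBIC))
a=cv2.imread("pics/top0.png")[205:355,180:300]
b=cv2.imread("pics/scene0.png")[265:385,300:520]
import numpy as np
a=cv2.resize(a,(400,500));b=cv2.resize(b,(400,218))
cv2.imwrite("pics/b.png",np.hstack([a,np.vstack([b,np.zeros((282,400,3),np.uint8)])]))
E
```

```text
(no output)
```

View pics/a.png

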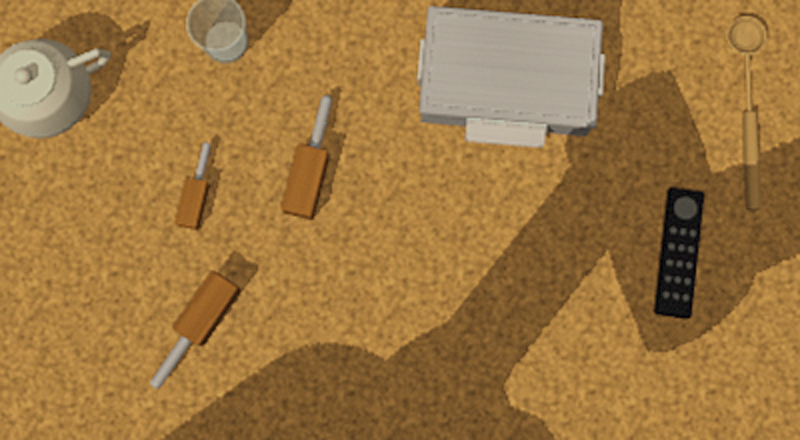

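View pics/b.png

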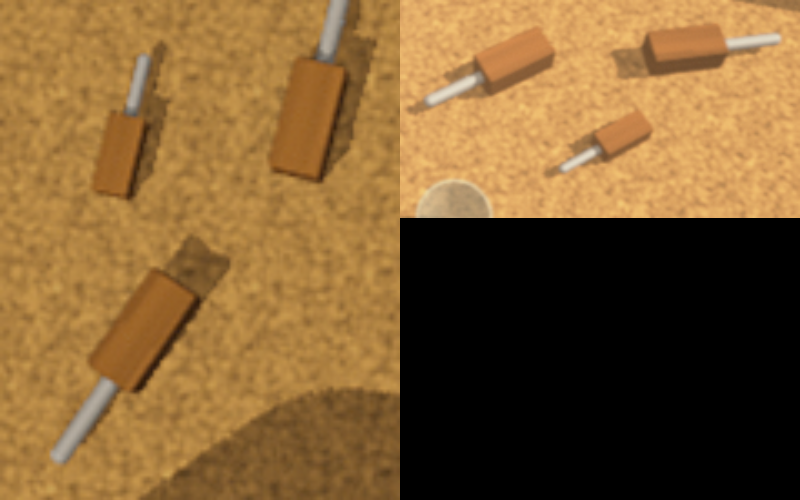

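The pin look-alikes in the top picture are at (219,242), (278,222) and (214,317). The one at (219,242) is clearly the smallest, with its rod about 54 mm long (about 72 mm on the other two), so that is the pin. On the way to it I'll take a wrist look at the box.

>>> arm_command:
  series:
    - [0.037,-0.026,0,0]
    - [0.075,-0.053,0,0]
    - [0.112,-0.079,0,0]
    - [0.15,-0.106,-0.01,0]
    - [0.187,-0.132,-0.02,0]
  hand: 0.06

```text
time: 1.7
ee_pos: [0.3198, -0.3266, 0.2307]
tcp_rot: [-180.0, -0.0, 20.1]
wrist_force: [0.4, -0.7, -0.2]
opening: 0.06
grasp_force: 0.0
```

>>> arm_command:
  series:
    - [0.037,-0.026,0,0.1]
    - [0.075,-0.053,0,0.2]
    - [0.112,-0.079,0,0.3]
    - [0.15,-0.106,-0.01,0.4]
    - [0.187,-0.132,-0.02,0.436]

```text
time: 2.2
ee_pos: [0.4501, -0.1381, 0.2508]
tcp_rot: [180.0, -0.0, -5.1]
wrist_force: [1.6, -1.4, 0.2]
opening: 0.06
grasp_force: 0.0
```

```bash
cat > w.py <<'E'
from h import *
import sys
im,K,T,c=cam("wrist"); o=bot.get_obs()
cv2.imwrite(f"pics/{sys.argv[1]}.png",im)
print(o["time"],np.round(o["q"],1),np.round(o["ee_pos"],4),np.round(o["tcp_rot"],2),np.round(o["wrist_force"],1))
for t in sys.argv[2:]:
    z={"clasp_mouth":.035,"keeper_face":.035,"pin":.014,"pin_tip":.014}.get(t,0)
    for f in("mark_of","find_in"):
        for d in getattr(bot,f)("wrist",t)[:3]:
            print(f,t,np.round(d["location"]),round(d["confidence"],2),ray(d["location"],K,T,z).round(4))
np.savez("pics/"+sys.argv[1],K=K,T=T)
E
python3 w.py w1 lunchbox clasp_mouth keeper_face
```

```text
2.25 [-1.660e+01 -4.600e+00  5.100e+00  9.960e+01  1.000e-01  1.684e+02] [ 0.4533 -0.134   0.2519] [-1.7989e+02 -1.5000e-01 -4.9400e+00] [-1.6  5.1 -1.1]
find_in lunchbox [304.  31.] 0.88 [ 0.6195 -0.1359  0.    ]
mark_of clasp_mouth [306.  83.] 0.71 [ 0.5669 -0.1346  0.035 ]
find_in clasp_mouth [309.  32.] 0.98 [ 0.6105 -0.1411  0.035 ]
mark_of keeper_face [305.  52.] 0.77 [ 0.5942 -0.1356  0.035 ]
find_in keeper_face [306.  33.] 0.59 [ 0.6096 -0.1381  0.035 ]
```

View pics/w1.png

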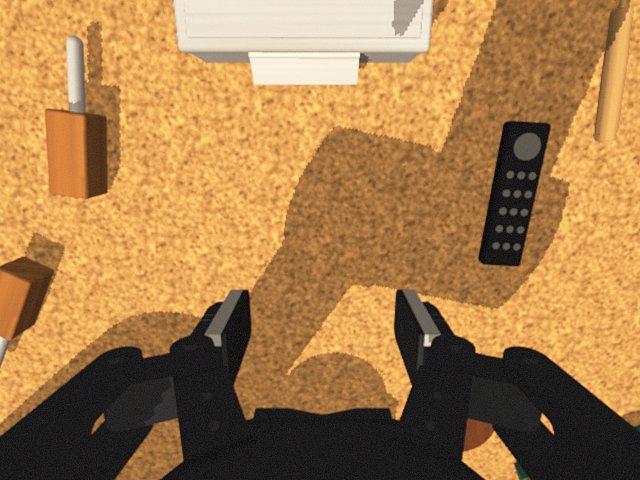

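>>> arm_command:
  series:
    - [0.011,-0.046,0,-0.14]
    - [0.022,-0.092,0,-0.28]
    - [0.033,-0.138,0,-0.42]
    - [0.044,-0.184,0,-0.56]
    - [0.055,-0.23,0,-0.7]

```text
time: 3.05
ee_pos: [0.5241, 0.0847, 0.2505]
tcp_rot: [180.0, -0.0, 35.4]
wrist_force: [1.3, -1.3, 0.8]
opening: 0.0598
grasp_force: 0.0
```

>>> arm_command:
  series:
    - [0.025,-0.019,0,-0.149]
    - [0.051,-0.038,0,-0.298]
    - [0.076,-0.056,0,-0.447]
    - [0.102,-0.075,0,-0.596]
    - [0.127,-0.094,0,-0.745]

```text
time: 3.55
ee_pos: [0.5741, 0.234, 0.2503]
tcp_rot: [-180.0, 0.0, 78.1]
wrist_force: [0.8, -0.6, 0.7]
opening: 0.0601
grasp_force: 0.0
```

>>> arm_command:
  series:
    - [0,0,0,-0.149]
    - [0,0,0,-0.298]
    - [0,0,0,-0.447]
    - [0,0,0,-0.596]
    - [0,0,0,-0.745]

```text
time: 4.05
ee_pos: [0.5739, 0.2327, 0.2503]
tcp_rot: [-180.0, 0.0, 120.8]
wrist_force: [-0.2, -0.7, 0.3]
opening: 0.0598
grasp_force: 0.0
```

>>> arm_command:
  series:
    - [0,0,0,-0.149]
    - [0,0,0,-0.298]
    - [0,0,0,-0.447]
    - [0,0,0,-0.596]
    - [0,0,0,-0.745]

```text
time: 4.55
ee_pos: [0.5738, 0.2326, 0.2503]
tcp_rot: [-180.0, -0.0, 163.5]
wrist_force: [-0.9, -0.6, 0.6]
opening: 0.0602
grasp_force: 0.0
```

```bash
python3 w.py w2 pin pin_tip; python3 - <<'E'
from h import *
d=np.load("pics/w1.npz")
for a,b,z in(((250,84),(356,84),.02),((178,52),(430,52),.05)):
    p,q=ray(a,d["K"],d["T"],z),ray(b,d["K"],d["T"],z); v=p-q; print(np.degrees(np.arctan2(-v[0],v[1])))
E
```

```text
4.6 [ 22.1  16.3  27.6 101.3  -0.   38. ] [0.5738 0.2327 0.2503] [-1.7998e+02 -1.0000e-02  1.6403e+02] [-0.6  0.1 -0.3]
mark_of pin [205. 222.] 0.89 [0.5615 0.0977 0.014 ]
mark_of pin [321. 152.] 0.85 [0.5259 0.2441 0.014 ]
mark_of pin [340. 303.] 0.6 [0.7012 0.2162 0.014 ]
find_in pin [323. 128.] 0.69 [0.5022 0.2535 0.014 ]
find_in pin [252.  21.] 0.69 [0.3876 0.2148 0.014 ]
find_in pin [203. 187.] 0.68 [0.5244 0.1094 0.014 ]
mark_of pin_tip [323. 195.] 0.72 [0.5705 0.2333 0.014 ]
mark_of pin_tip [217. 280.] 0.64 [0.6314 0.0852 0.014 ]
find_in pin_tip [323. 123.] 0.82 [0.498  0.2547 0.014 ]
find_in pin_tip [205. 191.] 0.74 [0.5296 0.1105 0.014 ]
-5.048155380059119
-5.045970232041541
```

View pics/w2.png

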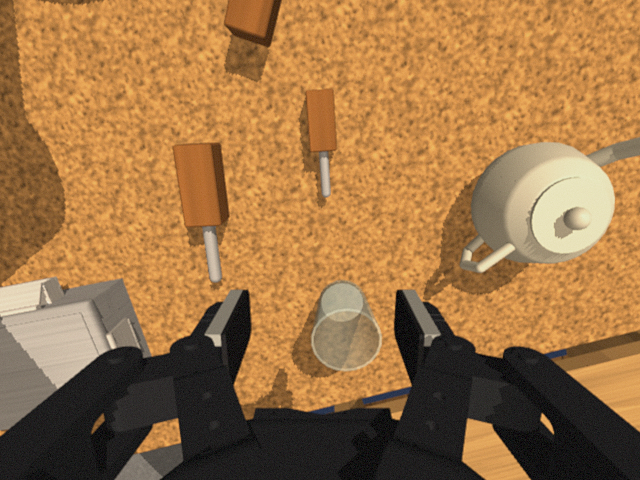

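```bash
python3 - <<'E'
from h import *
d=np.load("pics/w2.npz");K,T=d["K"],d["T"]
im=cv2.imread("pics/w2.png")[80:205,290:350]
hsv=cv2.cvtColor(im,cv2.COLOR_BGR2HSV)
b,g,r=[im[...,i].astype(int) for i in range(3)]
m=((r<190)&(r>1.6*g)).astype(np.uint8)
n,l,s,c=cv2.connectedComponentsWithStats(m); i=1+np.argmax(s[1:,4]); print(s[i])
cnt=cv2.findContours((l==i).astype(np.uint8),0,2)[0][0]
rect=cv2.minAreaRect(cnt); box=cv2.boxPoints(rect)+[290,80]; print(rect,box)
for p in box: print(ray(p,K,T,.028).round(4))
r2=(abs(r-g)<25)&(abs(g-b)<30)&(r>110); ys,xs=np.nonzero(r2); k=ys>70; 
for y in range(72,118,6): print(y+80, xs[ys==y].mean()+290 if (ys==y).any() else None)
E
```

```text
[  16    9   30   63 1574]
((30.767704010009766, 40.01548385620117), (61.33052062988281, 27.206270217895508), 86.18592071533203) [[305.15487289  90.3230114 ]
 [332.30088425  88.51327324]
 [336.38053513 149.70795441]
 [309.23452377 151.51769257]]
[0.4636 0.2464 0.028 ]
[0.4696 0.2725 0.028 ]
[0.527  0.2603 0.028 ]
[0.5208 0.2331 0.028 ]
152 323.5
158 323.5
164 324.0
170 324.0
176 324.5
182 325.0
188 325.0
194 325.5
```

>>> arm_command:
  series:
    - [0.028,-0.001,0.03,-0.02]
    - [0.056,-0.002,0.06,-0.04]
    - [0.084,-0.002,0.09,-0.057]
    - [0.084,-0.002,0.13,-0.057]
    - [0.084,-0.002,0.15,-0.057]

```text
time: 5.3
ee_pos: [0.4906, 0.2562, 0.0976]
tcp_rot: [-179.9, -0.1, 166.4]
wrist_force: [-0.0, 0.2, -0.2]
opening: 0.0599
grasp_force: 0.0
```

>>> arm_command:
  series:
    - [0,0,0.035,0]
    - [0,0,0.07,0]
    - [0,0,0.088,0]
    - [0,0,0.095,0]
    - [0,0,0.095,0]

```text
time: 5.8
ee_pos: [0.4921, 0.2563, 0.005]
tcp_rot: [-180.0, -0.1, 166.4]
wrist_force: [0.4, 0.0, 0.8]
opening: 0.06
grasp_force: 0.0
```

>>> arm_command:
  series:
    - [0,0,0,0]
    - [0,0,0,0]
    - [0,0,0,0]
    - [0,0,0,0]
    - [0,0,0,0]
  hand: 0.02
  grip_force: 60

```text
time: 6.3
ee_pos: [0.4934, 0.257, 0.0074]
tcp_rot: [179.9, 0.1, 166.5]
wrist_force: [-0.4, -1.8, 7.1]
opening: 0.0201
grasp_force: 3.2
```

>>> arm_command:
  series:
    - [0,0,0,0]
    - [0,0,0,0]
    - [0,0,0,0]
    - [0,0,0,0]
    - [0,0,0,0]

```text
time: 6.8
ee_pos: [0.4934, 0.257, 0.0074]
tcp_rot: [179.9, 0.1, 166.5]
wrist_force: [0.2, -1.1, 5.8]
opening: 0.0201
grasp_force: 3.1
```

```bash
python3 w.py w3 pin pin_tip; python3 - <<'E'
from h import *
im,K,T,c=cam("top"); a=im[190:290,160:300]
im2,K,T,c=cam("scene"); b=im2[260:400,330:526]
cv2.imwrite("pics/c.png",np.hstack([cv2.resize(a,(392,280)),cv2.resize(b,(392,280))]))
E
```

```text
6.85 [ 27.5   6.7 -10.6  72.5  -0.   41. ] [0.4934 0.257  0.0074] [1.7992e+02 1.4000e-01 1.6652e+02] [-0.9 -1.4  7. ]
mark_of pin [320. 353.] 0.71 [0.5255 0.247  0.014 ]
find_in pin [ 44. 367.] 0.81 [0.5013 0.1121 0.014 ]
find_in pin [320. 299.] 0.62 [0.4975 0.2537 0.014 ]
find_in pin [157.  57.] 0.56 [0.3822 0.2164 0.014 ]
find_in pin_tip [319. 294.] 0.74 [0.4946 0.2539 0.014 ]
find_in pin_tip [153.  53.] 0.61 [0.3806 0.2155 0.014 ]
find_in pin_tip [ 47. 366.] 0.57 [0.5011 0.1135 0.014 ]
```

View pics/w3.png

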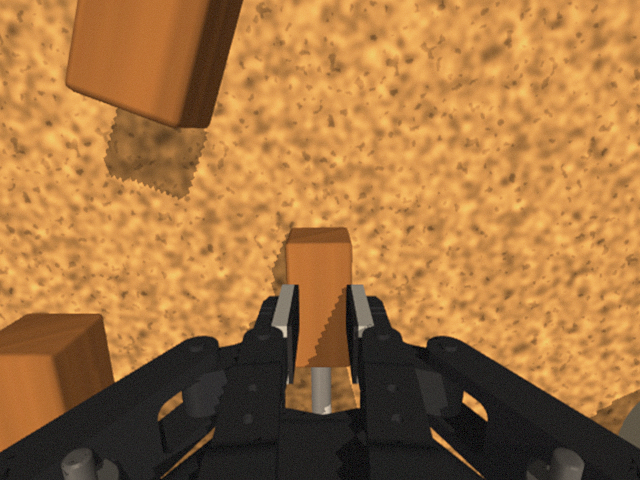

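View pics/c.png

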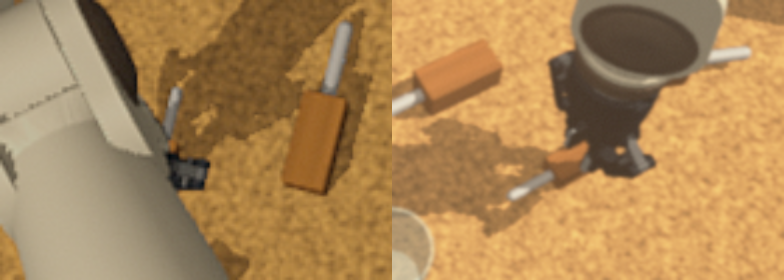

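>>> arm_command:
  series:
    - [0,0,-0.001,0]
    - [0,0,-0.002,0]
    - [0,0,-0.002,0]
    - [0,0,-0.002,0]
    - [0,0,-0.002,0]
  hand: 0.0
  grip_force: 60

```text
time: 7.65
ee_pos: [0.4923, 0.2567, 0.0074]
tcp_rot: [-180.0, -0.0, 166.5]
wrist_force: [-0.5, -0.9, 0.2]
opening: -0.0002
grasp_force: 0.0
```

```bash
python3 w.py w4; python3 - <<'E'
from h import *
a=cv2.imread("pics/w4.png")[180:420,180:460]
im2,K,T,c=cam("scene"); b=im2[300:400,360:476]
cv2.imwrite("pics/d.png",np.hstack([cv2.resize(a,(420,360)),cv2.resize(b,(380,360),interpolation=cv2.INTER_CUBIC)]))
E
```

```text
7.7 [ 27.5   6.7 -10.6  72.7   0.   41. ] [0.4923 0.2567 0.0074] [-1.7999e+02 -1.0000e-02  1.6655e+02] [0.1 0.2 0.6]
```

View pics/d.png

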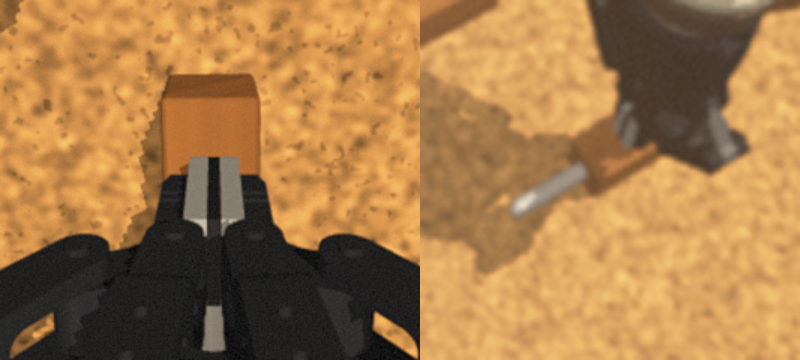

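```bash
python3 - <<'E'
from h import *
d=np.load("pics/w4.npz");K,T=d["K"],d["T"]; print(K[0,0],T.round(3).tolist())
o=bot.get_obs();Rm=R.from_euler('xyz',o["tcp_rot"],degrees=True).as_matrix();p=np.array(o["ee_pos"])
for v in((0,0,0),(0,0,-.019),(0,.011,0),(.011,0,0),(0.011,0,-.019),(.011,0,-.04)): print(v,proj(p+Rm@v,K,T).round(1))
for z in(.028,.014,0): print(z,[ray(q,K,T,z).round(4).tolist() for q in((288,243),(352,243))])
for z in(.028,.048,.02):
  a,b=[ray(q,K,T,z) for q in((288,243),(352,243))]; print(z,np.linalg.norm(a-b))
E
```

```text
365.2491195775027 [[0.232, -0.934, -0.272, 0.423], [0.973, 0.223, 0.066, 0.272], [-0.001, -0.28, 0.96, 0.17], [0.0, 0.0, 0.0, 1.0]]
(0, 0, 0) [324.5 284.2]
(0, 0, -0.019) [324.7 301.8]
(0, 0.011, 0) [347.2 284.2]
(0.011, 0, 0) [324.5 262.7]
(0.011, 0, -0.019) [324.8 278.2]
(0.011, 0, -0.04) [325.1 300.1]
0.028 [[0.4625, 0.2484, 0.028], [0.4685, 0.2738, 0.028]]
0.014 [[0.4663, 0.2461, 0.014], [0.473, 0.2739, 0.014]]
0 [[0.4702, 0.2437, 0.0], [0.4774, 0.2741, 0.0]]
0.028 0.026105465259700145
0.048 0.022440491355365653
0.02 0.027571454821433913
```

Pads closed to 0 and show above the grip top: the fingertips are about 20 mm higher than the reported TCP height suggests. I'll lift, reopen and go down in small steps, watching the force.

>>> arm_command:
  series:
    - [0,0,-0.02,0]
    - [0,0,-0.02,0]
    - [0,0,-0.02,0]
    - [0,0,-0.02,0]
    - [0,0,-0.02,0]
  hand: 0.055

```text
time: 8.25
ee_pos: [0.492, 0.2565, 0.0267]
tcp_rot: [-180.0, -0.0, 166.5]
wrist_force: [0.5, 0.4, -0.5]
opening: 0.0548
grasp_force: 0.0
```

>>> arm_command:
  series:
    - [0,0,0.005,0]
    - [0,0,0.01,0]
    - [0,0,0.015,0]
    - [0,0,0.02,0]
    - [0,0,0.024,0]

```text
time: 8.75
ee_pos: [0.4922, 0.2566, 0.0028]
tcp_rot: [-180.0, -0.0, 166.5]
wrist_force: [-0.2, 0.0, 0.8]
opening: 0.0553
grasp_force: 0.0
```

>>> arm_command:
  series:
    - [0,0,0.001,0]
    - [0,0,0.002,0]
    - [0,0,0.004,0]
    - [0,0,0.005,0]
    - [0,0,0.005,0]

```text
time: 9.25
ee_pos: [0.4924, 0.2567, -0.0016]
tcp_rot: [-180.0, -0.0, 166.5]
wrist_force: [0.2, 0.5, 0.4]
opening: 0.0548
grasp_force: 0.0
```

>>> arm_command:
  series:
    - [0,0,0.002,0]
    - [0,0,0.004,0]
    - [0,0,0.006,0]
    - [0,0,0.008,0]
    - [0,0,0.008,0]

```text
time: 9.75
ee_pos: [0.4922, 0.2566, -0.0099]
tcp_rot: [-180.0, -0.0, 166.5]
wrist_force: [-0.5, -0.5, 0.6]
opening: 0.0551
grasp_force: 0.0
```

```bash
python3 w.py w5
```

```text
9.8 [ 27.5   7.3 -11.9  70.8  -0.   41. ] [ 0.4922  0.2566 -0.0097] [-1.7998e+02 -2.0000e-02  1.6655e+02] [-0.5 -0.2  0.3]
```

View pics/w5.png

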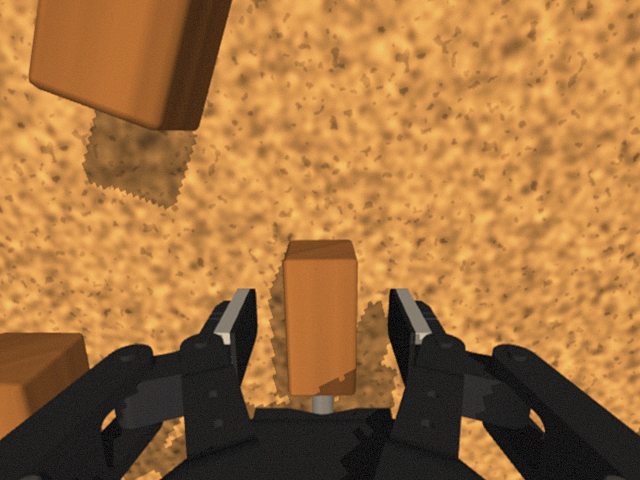

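>>> arm_command:
  series:
    - [0,0,0.002,0]
    - [0,0,0.004,0]
    - [0,0,0.006,0]
    - [0,0,0.007,0]
    - [0,0,0.007,0]

```text
time: 10.3
ee_pos: [0.4923, 0.2566, -0.0167]
tcp_rot: [-180.0, -0.0, 166.5]
wrist_force: [0.8, -0.8, 0.4]
opening: 0.0553
grasp_force: 0.0
```

>>> arm_command:
  series:
    - [0,0,0,0]
    - [0,0,0,0]
    - [0,0,0,0]
    - [0,0,0,0]
    - [0,0,0,0]
  hand: 0.015
  grip_force: 60

```text
time: 10.8
ee_pos: [0.4926, 0.2568, -0.0162]
tcp_rot: [180.0, 0.0, 166.5]
wrist_force: [-0.3, -0.2, 5.0]
opening: 0.0272
grasp_force: 59.8
```

>>> arm_command:
  series:
    - [0,0,-0.005,0]
    - [0,0,-0.02,0]
    - [0,0,-0.05,0]
    - [0,0,-0.08,0]
    - [0,0,-0.1,0]

```text
time: 11.3
ee_pos: [0.4929, 0.257, 0.0868]
tcp_rot: [179.9, 0.1, 166.5]
wrist_force: [0.6, -0.5, -0.5]
opening: 0.0269
grasp_force: 59.3
```

>>> arm_command:
  series:
    - [-0.005,-0.025,0,0]
    - [-0.011,-0.065,0,0]
    - [-0.018,-0.105,0,0]
    - [-0.025,-0.145,0,0]
    - [-0.03,-0.172,0,0]

```text
time: 11.8
ee_pos: [0.4812, 0.0804, 0.0847]
tcp_rot: [180.0, 0.1, 166.5]
wrist_force: [0.7, 0.1, -0.9]
opening: 0.0268
grasp_force: 59.4
```

>>> arm_command:
  series:
    - [-0.007,-0.04,0,-0.03]
    - [-0.014,-0.08,0,-0.06]
    - [-0.021,-0.12,0,-0.09]
    - [-0.027,-0.155,0,-0.12]
    - [-0.03,-0.172,0,-0.1475]

```text
time: 12.3
ee_pos: [0.4704, -0.0943, 0.0847]
tcp_rot: [-180.0, 0.1, 174.9]
wrist_force: [0.1, 1.1, -0.7]
opening: 0.027
grasp_force: 59.3
```

>>> arm_command:
  series:
    - [0,0,0,0]
    - [0,0,0,0]
    - [0,0,0,0]
    - [0,0,0,0]
    - [0,0,0,0]

```text
time: 12.8
ee_pos: [0.4708, -0.091, 0.0836]
tcp_rot: [180.0, 0.0, 175.1]
wrist_force: [-1.1, -0.0, -0.7]
opening: 0.0269
grasp_force: 59.3
```

```bash
python3 - <<'E'
from h import *
o=bot.get_obs(); print(o["time"],np.round(o["ee_pos"],4),o["tcp_rot"])
for n in("top","scene"):
    im,K,T,c=cam(n); cv2.imwrite(f"pics/{n}1.png",im)
    for t,z in(("lunchbox",0),("clasp_mouth",.035),("keeper_face",.035),("pin",.114),("pin_tip",.114)):
        for d in bot.mark_of(n,t)[:4]:
            print(n,t,np.round(d["location"]),round(d["confidence"],2),ray(d["location"],K,T,z).round(4))
E
```

```text
12.8 [ 0.4708 -0.091   0.0836] [1.79996294e+02 1.80363523e-03 1.75064548e+02]
top lunchbox [374. 190.] 0.79 [ 0.6504 -0.1431  0.    ]
top pin [213. 317.] 0.85 [0.3275 0.2389 0.114 ]
top pin [277. 224.] 0.55 [0.5422 0.0952 0.114 ]
top pin_tip [281. 195.] 0.91 [0.6126 0.0876 0.114 ]
top pin_tip [195. 344.] 0.7 [0.2688 0.2779 0.114 ]
scene lunchbox [237. 261.] 0.95 [ 0.6577 -0.1434  0.    ]
scene clasp_mouth [271. 235.] 0.57 [ 0.5695 -0.1276  0.035 ]
scene keeper_face [258. 239.] 0.72 [ 0.5965 -0.1387  0.035 ]
scene pin [476. 289.] 0.73 [0.3908 0.2733 0.114 ]
scene pin [305. 209.] 0.65 [ 0.5045 -0.083   0.114 ]
scene pin [344. 306.] 0.61 [0.5978 0.1378 0.114 ]
scene pin_tip [280. 219.] 0.68 [ 0.5597 -0.0981  0.114 ]
scene pin_tip [508. 290.] 0.66 [0.3491 0.3137 0.114 ]
scene pin_tip [313. 323.] 0.59 [0.6615 0.1265 0.114 ]
```

>>> arm_command:
  series:
    - [0,-0.004,0.03,0]
    - [0,-0.004,0.055,0]
    - [0,-0.004,0.07,0]
    - [0,-0.004,0.0785,0]
    - [0,-0.004,0.0785,0]

```text
time: 13.9
ee_pos: [0.4699, -0.0957, 0.0043]
tcp_rot: [180.0, -0.1, 175.0]
wrist_force: [-0.7, -0.6, -0.7]
opening: 0.0271
grasp_force: 59.3
```

>>> arm_command:
  series:
    - [-0.006,0,0,0]
    - [-0.012,0,0,0]
    - [-0.018,0,0,0]
    - [-0.023,0,0,0]
    - [-0.026,0,0,0]

```text
time: 14.4
ee_pos: [0.497, -0.0981, 0.0052]
tcp_rot: [-180.0, 0.0, 175.0]
wrist_force: [-0.9, 0.5, -0.5]
opening: 0.0269
grasp_force: 59.3
```

```bash
python3 - <<'E'
from h import *
ps=[]
for n in("scene","top"):
    im,K,T,c=cam(n)
    u,v=proj([.545,-.11,.035],K,T).astype(int); print(n,u,v)
    ps.append(cv2.resize(im[v-45:v+45,u-60:u+60],(400,300),interpolation=cv2.INTER_CUBIC))
cv2.imwrite("pics/e.png",np.hstack(ps))
o=bot.get_obs(); print(o["time"],np.round(o["ee_pos"],4),o["wrist_force"])
E
```

```text
scene 284 234
top 362 228
14.5 [ 0.4967 -0.0981  0.005 ] [ 0.18366082  0.2108543  -0.46430498]
```

View pics/e.png

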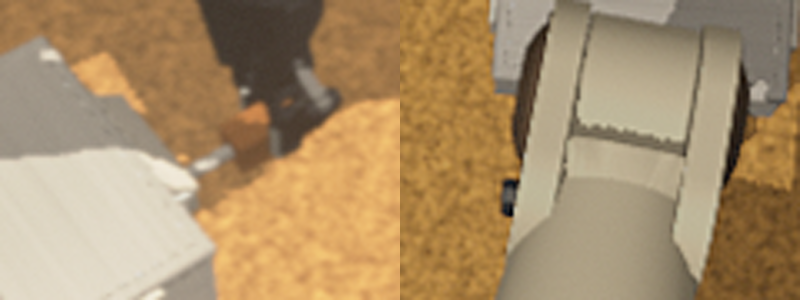

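The picture shows the rod going under the flap close to the clasp's +y end, at about (195,180) in the left crop, with no contact force. I'll go on in gently.

>>> arm_command:
  series:
    - [-0.003,0,0,0]
    - [-0.006,0,0,0]
    - [-0.009,0,0,0]
    - [-0.012,0,0,0]
    - [-0.012,0,0,0]

```text
time: 15.0
ee_pos: [0.5086, -0.0991, 0.005]
tcp_rot: [180.0, 0.0, 175.0]
wrist_force: [-0.4, -0.2, -0.4]
opening: 0.0268
grasp_force: 59.3
```

>>> arm_command:
  series:
    - [-0.001,0,0,0]
    - [-0.002,0,0,0]
    - [-0.003,0,0,0]
    - [-0.004,0,0,0]
    - [-0.004,0,0,0]

```text
time: 15.5
ee_pos: [0.5123, -0.0995, 0.005]
tcp_rot: [-180.0, 0.0, 175.0]
wrist_force: [0.3, 0.5, -0.5]
opening: 0.0273
grasp_force: 59.3
```

>>> arm_command:
  series:
    - [-0.0005,0,0,0]
    - [-0.001,0,0,0]
    - [-0.0015,0,0,0]
    - [-0.002,0,0,0]
    - [-0.002,0,0,0]

```text
time: 16.0
ee_pos: [0.5142, -0.0996, 0.005]
tcp_rot: [180.0, -0.0, 175.0]
wrist_force: [-0.0, -0.9, -0.0]
opening: 0.0271
grasp_force: 59.3
```

>>> arm_command:
  series:
    - [-0.0005,0,0,0]
    - [-0.001,0,0,0]
    - [-0.0015,0,0,0]
    - [-0.002,0,0,0]
    - [-0.002,0,0,0]

```text
time: 16.5
ee_pos: [0.5147, -0.0996, 0.0047]
tcp_rot: [180.0, -0.2, 175.0]
wrist_force: [-8.8, -0.0, 3.4]
opening: 0.0269
grasp_force: 59.8
```

>>> arm_command:
  series:
    - [0.001,0,0,0]
    - [0.001,-0.001,0,0]
    - [0.001,-0.002,0,0]
    - [0.001,-0.003,0,0]
    - [0.001,-0.004,0,0]

```text
time: 17.0
ee_pos: [0.5143, -0.1032, 0.0046]
tcp_rot: [179.9, -0.1, 175.0]
wrist_force: [-3.6, 2.9, -0.5]
opening: 0.0268
grasp_force: 59.4
```

>>> arm_command:
  series:
    - [0,-0.001,0,0]
    - [0,-0.002,0,0]
    - [0,-0.003,0,0]
    - [0,-0.004,0,0]
    - [0,-0.005,0,0]

```text
time: 17.5
ee_pos: [0.5151, -0.109, 0.0053]
tcp_rot: [-180.0, 0.1, 175.0]
wrist_force: [0.0, 0.4, -0.4]
opening: 0.027
grasp_force: 59.3
```

>>> arm_command:
  series:
    - [-0.0005,0,0,0]
    - [-0.001,0,0,0]
    - [-0.0015,0,0,0]
    - [-0.002,0,0,0]
    - [-0.002,0,0,0]

```text
time: 18.0
ee_pos: [0.5164, -0.109, 0.0049]
tcp_rot: [-180.0, -0.0, 175.0]
wrist_force: [-0.2, -1.0, -1.8]
opening: 0.027
grasp_force: 59.4
```

>>> arm_command:
  series:
    - [-0.0005,-0.0005,0,0]
    - [-0.001,-0.001,0,0]
    - [-0.002,-0.001,0,0]
    - [-0.003,-0.001,0,0]
    - [-0.003,-0.001,0,0]

```text
time: 18.5
ee_pos: [0.5196, -0.1102, 0.005]
tcp_rot: [-180.0, 0.0, 175.0]
wrist_force: [0.5, -2.2, -0.5]
opening: 0.0267
grasp_force: 59.4
```

>>> arm_command:
  series:
    - [0,-0.0005,0,0]
    - [0,-0.001,0,0]
    - [0,-0.0015,0,0]
    - [0,-0.002,0,0]
    - [0,-0.002,0,0]

```text
time: 19.0
ee_pos: [0.5191, -0.1121, 0.005]
tcp_rot: [180.0, 0.0, 175.0]
wrist_force: [0.7, 0.0, -0.4]
opening: 0.027
grasp_force: 59.4
```

>>> arm_command:
  series:
    - [-0.0015,0,0,0]
    - [-0.003,0,0,0]
    - [-0.0045,0,0,0]
    - [-0.006,0,0,0]
    - [-0.006,0,0,0]

```text
time: 19.5
ee_pos: [0.5253, -0.1126, 0.005]
tcp_rot: [180.0, 0.0, 175.0]
wrist_force: [-0.5, -0.0, 0.1]
opening: 0.027
grasp_force: 59.4
```

>>> arm_command:
  series:
    - [-0.0015,0,0,0]
    - [-0.003,0,0,0]
    - [-0.0045,0,0,0]
    - [-0.006,0,0,0]
    - [-0.006,0,0,0]

```text
time: 20.0
ee_pos: [0.5313, -0.1132, 0.005]
tcp_rot: [-180.0, 0.0, 175.0]
wrist_force: [-0.9, -0.3, -0.6]
opening: 0.0269
grasp_force: 59.4
```

>>> arm_command:
  series:
    - [-0.0005,0,0,0]
    - [-0.001,0,0,0]
    - [-0.002,0,0,0]
    - [-0.003,0,0,0]
    - [-0.003,0,0,0]

```text
time: 20.5
ee_pos: [0.5333, -0.1133, 0.0048]
tcp_rot: [180.0, -0.1, 175.0]
wrist_force: [-4.5, 0.8, 1.0]
opening: 0.0271
grasp_force: 59.7
```

>>> arm_command:
  series:
    - [-0.0005,0,0,0]
    - [-0.001,0,0,0]
    - [-0.0015,0,0,0]
    - [-0.002,0,0,0]
    - [-0.002,0,0,0]

```text
time: 21.0
ee_pos: [0.5334, -0.1134, 0.0047]
tcp_rot: [180.0, -0.3, 175.0]
wrist_force: [-14.2, 1.1, 6.6]
opening: 0.0264
grasp_force: 60.4
```

```bash
python3 - <<'E'
from h import *
o=bot.get_obs(); print({k:np.round(v,3).tolist() for k,v in o.items()})
ps=[]
for n in("scene",):
    im,K,T,c=cam(n)
    u,v=proj([.56,-.12,.035],K,T).astype(int)
    print(bot.mark_of(n,"pin"),bot.mark_of(n,"pin_tip"),u,v)
    cv2.imwrite("pics/f.png",cv2.resize(im[v-30:v+30,u-40:u+40],(800,600),interpolation=cv2.INTER_CUBIC))
E
```

```text
{'time': 21.0, 'q': [-11.978, 5.794, -11.889, 72.612, -0.032, -6.959], 'qd': [-0.017, -0.027, -0.064, 0.011, 0.039, 0.023], 'joint_efforts': [1.037, -49.657, 49.753, -5.682, 0.459, -0.009], 'ee_pos': [0.533, -0.113, 0.005], 'tcp_rot': [179.996, -0.296, 174.981], 'wrist_force': [-14.247, 1.07, 6.595], 'torque': [0.18, 2.558, -0.015], 'grasp_force': 60.354, 'opening': 0.026}
[{'location': [474.7, 291.9], 'confidence': 0.88}, {'location': [343.0, 306.2], 'confidence': 0.84}, {'location': [277.4, 238.6], 'confidence': 0.53}] [{'location': [510.2, 287.4], 'confidence': 0.95}, {'location': [311.7, 324.5], 'confidence': 0.89}, {'location': [236.6, 261.7], 'confidence': 0.67}] 276 234
```

View pics/f.png

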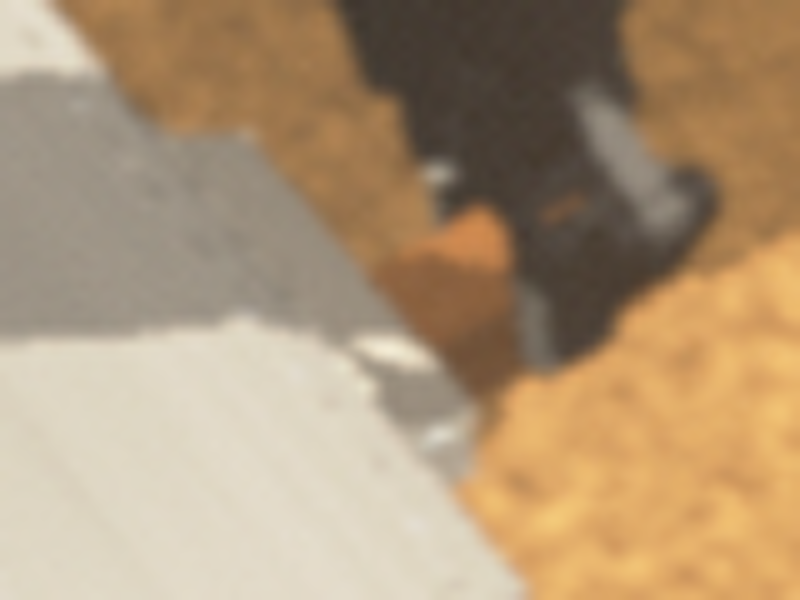

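>>> arm_command:
  series:
    - [0.003,0,0,0]
    - [0.003,0,-0.001,0]
    - [0.002,0,-0.001,0]
    - [0.001,0,-0.001,0]
    - [0.001,0,-0.001,0]

```text
time: 21.65
ee_pos: [0.5334, -0.1134, 0.0058]
tcp_rot: [-180.0, -0.2, 175.0]
wrist_force: [-11.1, 1.3, 4.3]
opening: 0.0271
grasp_force: 60.2
```

>>> arm_command:
  series:
    - [0,0,-0.001,0]
    - [0,0,-0.001,0]
    - [0,0,-0.001,0]
    - [0,0,-0.001,0]
    - [0,0,-0.001,0]

```text
time: 22.15
ee_pos: [0.5333, -0.1133, 0.0061]
tcp_rot: [180.0, -0.2, 175.0]
wrist_force: [-8.1, 0.2, -0.8]
opening: 0.0264
grasp_force: 59.5
```

>>> arm_command:
  series:
    - [0.0005,0,0.001,0]
    - [0.0005,0,0.002,0]
    - [0.0005,0,0.003,0]
    - [0.0005,0,0.003,0]
    - [0.0005,0,0.003,0]

```text
time: 22.65
ee_pos: [0.5334, -0.1133, 0.0038]
tcp_rot: [-180.0, -0.1, 175.0]
wrist_force: [-8.6, 1.2, 4.3]
opening: 0.0269
grasp_force: 60.2
```

>>> arm_command:
  series:
    - [0,0,0,0]
    - [0,0,0,0]
    - [0,0,0,0]
    - [0,0,0,0]
    - [0,0,0,0]
  hand: 0.05

```text
time: 23.15
ee_pos: [0.5348, -0.1135, 0.0041]
tcp_rot: [-180.0, 0.0, 175.0]
wrist_force: [-1.2, 0.2, 0.3]
opening: 0.05
grasp_force: 0.0
```

```bash
python3 - <<'E'
from h import *
o=bot.get_obs(); print(o["time"],np.round(o["ee_pos"],4),np.round(o["wrist_force"],1),o["opening"])
im,K,T,c=cam("wrist"); cv2.imwrite("pics/g.png",im)
# grip outline in wrist view
w=im[200:460,250:400].astype(int); b,g,r=w[...,0],w[...,1],w[...,2]
m=((r>1.7*g)&(r>60)).astype(np.uint8)
n,l,s,cc=cv2.connectedComponentsWithStats(m)
i=1+np.argmax(s[1:,4]); x0,y0,ww,hh,a=s[i]; print(s[i]+np.array([250,200,0,0,0]))
print(proj([.505,-.107,.049],K,T),proj([.505,-.107,.021],K,T))
for z in (.049,.045): print(ray((250+x0+ww/2,200+y0),K,T,z).round(4))
for y in range(y0,y0+hh,6):
    q=np.nonzero((l==i)[y])[0]; print(y+200,q.min()+250,q.max()+250,im[y+200,250+int(q.mean())])
E
```

```text
23.15 [ 0.5348 -0.1135  0.0041] [-1.2  0.2  0.3] 0.04997530778826485
[334 238   4   4   6]
[336.7800852  255.73906078] [334.2240932  233.69782138]
[ 0.4987 -0.1068  0.049 ]
[ 0.4999 -0.1067  0.045 ]
238 336 336 [ 29  71 122]
```

>>> arm_command:
  series:
    - [0,0,-0.01,0]
    - [0,0,-0.03,0]
    - [0,0,-0.05,0]
    - [0.03,0,-0.05,0]
    - [0.06,0,-0.05,0]

```text
time: 23.7
ee_pos: [0.4749, -0.1083, 0.0552]
tcp_rot: [-180.0, 0.1, 175.0]
wrist_force: [0.3, -0.7, 0.4]
opening: 0.0496
grasp_force: 0.0
```

```bash
python3 - <<'E'
from h import *
im,K,T,c=cam("scene"); cv2.imwrite("pics/s3.png",im)
for t in("pin","pin_tip","clasp_mouth"): print(t,[(np.round(d["location"],1).tolist(),round(d["confidence"],2)) for d in bot.mark_of("scene",t)])
u,v=270,238
w=cv2.resize(im[v-30:v+30,u-10:u+50],(600,600),interpolation=cv2.INTER_CUBIC); cv2.imwrite("pics/g.png",w)
# project expected grip corners when home
b=np.array([.9961,-.0881,0]);y=np.array([.0881,.9961,0])
S=np.array([.5334,-.1133,0])+.033*b
for dx in(0,-.06):
  for dy in(-.014,.014): print(dx,dy,proj(S+dx*b+dy*y+[0,0,.048],K,T).round(1))
m=((im[...,2].astype(int)>1.75*im[...,1])).astype(np.uint8)[215:265,250:320]
for r in range(5,40,2): 
    q=np.nonzero(m[r])[0]; print(r+215,(q.min()+250,q.max()+250,len(q)) if len(q) else None)
E
```

```text
pin [([342.3, 308.5], 0.91), ([279.0, 238.7], 0.73), ([472.9, 291.2], 0.7)]
pin_tip [([509.5, 287.3], 0.84), ([311.3, 324.5], 0.71)]
clasp_mouth [([268.5, 232.7], 0.86)]
0 -0.014 [271.5 229.9]
0 0.014 [278.4 238.2]
-0.06 -0.014 [293.9 217.3]
-0.06 0.014 [301.  225.2]
220 None
222 None
224 None
226 None
228 None
230 None
232 None
234 None
236 None
238 None
240 None
242 None
244 None
246 None
248 None
250 None
252 None
254 None
```

>>> arm_command:
  series:
    - [0,0,0,0]
    - [0,0,0,0]
    - [0,0,0.02,0]
    - [0,0,0.04,0]
    - [0,0,0.045,0]
  hand: 0.0
  grip_force: 60

```text
time: 24.4
ee_pos: [0.4739, -0.1079, 0.0069]
tcp_rot: [180.0, -0.2, 175.0]
wrist_force: [0.0, -0.2, -0.3]
opening: 0.0
grasp_force: 0.0
```

>>> arm_command:
  series:
    - [-0.004,0,0,0]
    - [-0.008,0,0,0]
    - [-0.012,0,0,0]
    - [-0.014,0,0,0]
    - [-0.014,0,0,0]

```text
time: 24.9
ee_pos: [0.4893, -0.1095, 0.0094]
tcp_rot: [-180.0, 0.0, 175.0]
wrist_force: [0.0, 0.1, -0.9]
opening: 0.0001
grasp_force: 0.0
```

>>> arm_command:
  series:
    - [-0.001,0,0,0]
    - [-0.002,0,0,0]
    - [-0.003,0,0,0]
    - [-0.004,0,0,0]
    - [-0.004,0,0,0]

```text
time: 25.4
ee_pos: [0.4928, -0.1098, 0.009]
tcp_rot: [180.0, 0.0, 175.0]
wrist_force: [0.7, 0.3, -0.3]
opening: 0.0001
grasp_force: 0.0
```

>>> arm_command:
  series:
    - [-0.0005,0,0,0]
    - [-0.001,0,0,0]
    - [-0.0015,0,0,0]
    - [-0.002,0,0,0]
    - [-0.002,0,0,0]

```text
time: 25.9
ee_pos: [0.4946, -0.1099, 0.0089]
tcp_rot: [180.0, -0.0, 175.0]
wrist_force: [-1.8, 0.6, 0.6]
opening: -0.0003
grasp_force: 0.6
```

>>> arm_command:
  series:
    - [-0.0005,0,0,0]
    - [-0.001,0,0,0]
    - [-0.001,0,0,0]
    - [-0.001,0,0,0]
    - [-0.001,0,0,0]

```text
time: 26.4
ee_pos: [0.4956, -0.11, 0.0089]
tcp_rot: [180.0, -0.0, 175.0]
wrist_force: [-1.7, 0.8, 1.3]
opening: -0.0
grasp_force: 1.3
```

>>> arm_command:
  series:
    - [-0.0005,0,0,0]
    - [-0.001,0,0,0]
    - [-0.001,0,0,0]
    - [-0.001,0,0,0]
    - [-0.001,0,0,0]

```text
time: 26.9
ee_pos: [0.4961, -0.11, 0.0088]
tcp_rot: [180.0, -0.1, 175.0]
wrist_force: [-6.7, 0.5, 1.5]
opening: 0.0001
grasp_force: 2.9
```

>>> arm_command:
  series:
    - [-0.0003,0,0,0]
    - [-0.0006,0,0,0]
    - [-0.0008,0,0,0]
    - [-0.0008,0,0,0]
    - [-0.0008,0,0,0]

```text
time: 27.4
ee_pos: [0.4961, -0.11, 0.0086]
tcp_rot: [180.0, -0.2, 175.0]
wrist_force: [-9.0, 1.8, 3.6]
opening: -0.0005
grasp_force: 4.5
```

>>> arm_command:
  series:
    - [0.003,0,0,0]
    - [0.015,0,0,0]
    - [0.04,0,0,0]
    - [0.07,0,-0.03,0]
    - [0.07,0,-0.08,0]

```text
time: 27.9
ee_pos: [0.4218, -0.103, 0.086]
tcp_rot: [179.9, -0.5, 175.0]
wrist_force: [1.7, -0.0, 0.9]
opening: 0.0002
grasp_force: 0.0
```

```bash
python3 w.py w9; python3 - <<'E'
from h import *
b=np.array([.9961,-.0881,0]);y=np.array([.0881,.9961,0]);M=np.array([.567,-.134,.035])
for n in("scene","top"):
    im,K,T,c=cam(n); cv2.imwrite(f"pics/{n}9.png",im)
    for t,z in(("pin",.035),("clasp_mouth",.035),("lunchbox",0)):
        for d in bot.mark_of(n,t):
            p=ray(d["location"],K,T,z); q=p-M
            if p[1]<0: print(n,t,round(d["confidence"],2),p.round(4),"box", (q@b-.089).round(4),(q@y).round(4))
    # brown pixels along the pin axis, backproject back edge
    S=np.array([.567,-.134,.035])-0*b
    g=im.astype(int)
    line=[]
    for s in np.arange(-.09,.02,.004):
        P=np.array([.5334,-.1133,.049])+(.033+s)*b; u,v=proj(P,K,T).round().astype(int); line.append((round(s*1000),im[v,u].tolist()))
    print(n,line)
E
```

```text
27.95 [-13.7 -11.3 -18.   82.9   0.   -8.7] [ 0.4277 -0.1043  0.0969] [-179.94    0.38  174.98] [0.8 0.4 9.3]
scene pin 0.69 [ 0.5713 -0.1039  0.035 ] box -0.0873 0.0303
scene clasp_mouth 0.64 [ 0.5679 -0.1261  0.035 ] box -0.0888 0.008
scene clasp_mouth 0.54 [ 0.4539 -0.317   0.035 ] box -0.1855 -0.1923
scene lunchbox 0.79 [ 0.6554 -0.1424  0.    ] box -0.0002 -0.0006
scene [(-90, [78, 125, 169]), (-86, [77, 124, 166]), (-82, [78, 127, 173]), (-78, [93, 151, 206]), (-74, [100, 167, 222]), (-70, [107, 177, 230]), (-66, [108, 179, 232]), (-62, [109, 182, 233]), (-58, [107, 176, 229]), (-54, [89, 153, 217]), (-50, [79, 136, 207]), (-46, [82, 139, 208]), (-42, [81, 137, 206]), (-38, [79, 136, 205]), (-34, [82, 138, 208]), (-30, [81, 138, 206]), (-26, [84, 138, 207]), (-22, [82, 137, 205]), (-18, [82, 136, 203]), (-14, [82, 136, 203]), (-10, [84, 136, 202]), (-6, [82, 137, 203]), (-2, [85, 136, 202]), (2, [179, 210, 227]), (6, [214, 231, 238]), (10, [215, 231, 239]), (14, [215, 231, 239]), (18, [195, 216, 225])]
top clasp_mouth 0.3 [ 0.5902 -0.1306  0.035 ] box -0.0662 0.0054
top lunchbox 0.8 [ 0.6525 -0.1383  0.    ] box -0.0034 0.0033
top lunchbox 0.26 [ 0.595  -0.1338  0.    ] box -0.0611 0.0027
top [(-90, [151, 179, 192]), (-86, [151, 182, 192]), (-82, [154, 182, 192]), (-78, [156, 184, 191]), (-74, [155, 184, 191]), (-70, [157, 186, 192]), (-66, [154, 183, 191]), (-62, [155, 184, 193]), (-58, [157, 185, 195]), (-54, [156, 184, 196]), (-50, [148, 177, 191]), (-46, [146, 175, 189]), (-42, [133, 161, 175]), (-38, [120, 148, 160]), (-34, [138, 167, 181]), (-30, [124, 151, 164]), (-26, [110, 134, 147]), (-22, [86, 107, 118]), (-18, [84, 104, 114]), (-14, [83, 105, 115]), (-10, [104, 128, 140]), (-6, [104, 129, 141]), (-2, [84, 104, 115]), (2, [84, 105, 114]), (6, [93, 115, 126]), (10, [92, 112, 124]), (14, [86, 108, 120]), (18, [82, 101, 110])]
```

>>> arm_command:
  series:
    - [-0.02,0,0.03,0]
    - [-0.04,0,0.06,0]
    - [-0.055,0,0.08,0]
    - [-0.06,0,0.08,0]
    - [-0.066,0,0.08,0]

```text
time: 28.85
ee_pos: [0.493, -0.1097, 0.0086]
tcp_rot: [180.0, -0.1, 175.0]
wrist_force: [-0.0, 0.3, 0.2]
opening: 0.0002
grasp_force: 0.0
```

>>> arm_command:
  series:
    - [0,0,0,0]
    - [-0.0003,0,0,0]
    - [-0.0006,0,0,0]
    - [-0.001,0,0,0]
    - [-0.001,0,0,0]

```text
time: 29.35
ee_pos: [0.4946, -0.11, 0.0094]
tcp_rot: [-180.0, 0.0, 175.0]
wrist_force: [-0.5, -0.1, 0.7]
opening: -0.0001
grasp_force: 0.0
```

>>> arm_command:
  series:
    - [-0.0003,0,0,0]
    - [-0.0006,0,0,0]
    - [-0.001,0,0,0]
    - [-0.001,0,0,0]
    - [-0.001,0,0,0]

```text
time: 29.85
ee_pos: [0.4955, -0.11, 0.0089]
tcp_rot: [180.0, -0.0, 175.0]
wrist_force: [0.6, -0.2, -0.0]
opening: -0.0001
grasp_force: 0.0
```

>>> arm_command:
  series:
    - [-0.0003,0,0,0]
    - [-0.0006,0,0,0]
    - [-0.001,0,0,0]
    - [-0.001,0,0,0]
    - [-0.001,0,0,0]

```text
time: 30.35
ee_pos: [0.4961, -0.1101, 0.0088]
tcp_rot: [180.0, -0.1, 175.0]
wrist_force: [-4.2, 0.5, 0.6]
opening: -0.0003
grasp_force: 2.0
```

>>> arm_command:
  series:
    - [-0.0003,0,0,0]
    - [-0.0006,0,0,0]
    - [-0.001,0,0,0]
    - [-0.001,0,0,0]
    - [-0.001,0,0,0]

```text
time: 30.85
ee_pos: [0.4962, -0.1101, 0.0086]
tcp_rot: [180.0, -0.2, 175.0]
wrist_force: [-8.3, 0.9, 2.5]
opening: -0.0002
grasp_force: 4.3
```

The second push met the pin firm at once, at the same x (0.496), so it stayed seated. Backing off and handing in.

>>> arm_command:
  series:
    - [0.003,0,0,0]
    - [0.015,0,0,0]
    - [0.04,0,0,0]
    - [0.07,0,-0.02,0]
    - [0.08,0,-0.06,0]

```text
time: 31.35
ee_pos: [0.4133, -0.1024, 0.0667]
tcp_rot: [179.9, -0.3, 175.0]
wrist_force: [1.1, 0.1, 1.2]
opening: -0.0
grasp_force: 0.0
```

>>> arm_command:
  series:
    - [0,0,-0.03,0]
    - [0,0,-0.05,0]
    - [0,0,-0.05,0]
    - [0,0,-0.05,0]
    - [0,0,-0.05,0]

```text
time: 31.85
ee_pos: [0.4172, -0.1031, 0.1179]
tcp_rot: [180.0, -0.1, 175.0]
wrist_force: [0.5, -0.6, -0.4]
opening: -0.0
grasp_force: 0.0
```

```bash
python3 -c "
from workcell import bot
print(bot.get_obs()['wrist_force'],bot.job_done())"
```

```text
the job is handed in; nothing more can be done
[ 0.48647144 -0.64845272 -0.36834293] None
```

I handed the job in at about 32 s: the smallest pin is in the keeper hole, stopped firm against the clasp on two checks and let go, but the rod went in about 20 mm by the arm's readings, not the stated 22, and no verdict came back.

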